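# Stack the empty sample tray on the full one, half a turn round

## Robot

A 7-joint arm with a two-finger parallel gripper is mounted at the origin on the work surface. World frame = base frame: x ahead of the robot, y to its left, z up, the work surface at z = 0. Lengths are in m, angles in rad, forces in N, time in s.
With the tool pointing down it reaches from about 0.4 to 0.85 m from the base axis. Payload 4.5 kg.
Tool frame: the origin (TCP) lies at the very end of the fingers, on their centre line; the grasp point (between the pads) lies 19 mm behind it; z points along the fingers, x is the direction in which the jaws open and shut, and the axes are right-handed (so a half turn about z gives the same grasp; the last joint's range is limited). The gripper opens to 88 mm and grips with 3 to 60 N. Pads are 18 mm wide; open, the fingers measure 123 mm over their backs; the gripper's body (75 mm by 187 mm) begins 45 mm behind the grasp point.
Start: joints at [1.189, 0.689, -0.195, 1.565, 0.157, 0.902, -0.215], TCP at [0.252, -0.572, 0.239] pointing down, gripper open.
Joint ranges: [-3.01, 3.01], [-0.46, 2.08], [-1.47, 1.51], [0.13, 2.56], [-1, 4.14], [0.04, 2.09], [-2.66, 2.66]. Speed limits (rad/s): [2.57, 2.57, 3.14, 3.14, 3.14, 3.14, 3.14].

## Interface

Orientations are given as a unit quaternion [x, y, z, w].
In Python, from cell import robot gives the robot as it stands. Calls block until the motion is done:
- robot.move_to(position, orientation): joint-space move of the TCP to a pose.
- robot.move_linear(position, ori=None, vel=0.15, guard=None): straight line of the TCP; ori=None keeps the orientation; vel is the mean speed in m/s. With guard (N) it stops when the force on the tool has changed by that much, and returns True; else False.
- robot.goto_joints(angles): joint-space move.
- robot.move_gripper(opening): finger opening in m; the grip force is fixed at half the most; returns when the fingers have stopped.
- robot.pause(seconds).
- robot.solve_ik(position, orientation): joint angles nearest the present ones, or None.
- robot.read_camera(name): name is "scene" or "top" or "wrist"; returns the picture (420x560x3 uint8, red, green, blue); there is no depth.
- robot.get_calibration(name): a dict with "mtx" (3x3 intrinsics, pixels), "position" and "attitude" of the camera in the world; the wrist camera has in their place "T_tool_cam" (4x4, takes a point from camera to tool coordinates, whose origin is the TCP and whose axes are the tool frame's). Camera axes: x right, y down, z forward; pixel columns grow to the right and rows downward; lengths in m; the calibration is good to about 2 mm. A picture is of the moment at which its call begins: read the wrist's pose just before it. get_calibration takes no time and is no camera call.
A pose or a line that the arm cannot do raises robot.Unreachable and nothing moves.
- robot.sign_off(): hands the job in, once; it reports no verdict.
Trained networks look in the newest picture that a camera, given by its name, has taken for a name from the list of things; names that differ only in an ending like _2 or _b are one class to them, and where a whole thing is asked for, a point or a joint stands for the part that bears it (a point fixed in the world has none). Each returns a list of dicts, best first, with "conf" (0 to 1); they miss things now and then, are a little off and sometimes report something else, mostly with a low value. They report only what shows in the picture. A call takes as long as a camera call.
- robot.recognise(thing, camera): "point" ([x, y, z] in m, in the coordinates of the camera as it stood for that picture, good to about 4 mm: the middle of the surface that is visible of it).
Readings, each from a call of its own:
- robot.get_t(): time.
- robot.get_joint_positions(): joint angles.
- robot.get_joint_vel(): joint speeds.
- robot.get_effort(): joint torques, N m.
- robot.get_tcp_pos(): TCP position.
- robot.get_tcp_rot(): TCP orientation.
- robot.get_force(): force on the tool from outside, world axes, zero at the start.
- robot.get_ft_torque(): the same for the moment, N m.
- robot.get_width(): finger opening in m.
Only numpy, scipy, OpenCV 4.12 (cv2) and the standard library are available. Lean on these libraries where they do the work, as an engineer would, in place of code of your own. Each camera call takes 0.05 s, during which the arm holds its last target. There are 200 camera calls.

## Task

Two equal white stack-nest trays stand on the steel bench, their thumb tabs pointing roughly the same way; one holds two capped tubes, the other is empty. Pick up the empty tray, turn it half a turn and set it gently, without dropping it, on the loaded tray so that its tab is at the end opposite the loaded tray's tab and it rests level on the ledges above the tubes instead of nesting down onto them; leave the loaded tray where it stands.

Things in the scene. Friction and masses are not known exactly. Their poses are not given: they have to be found in the camera images.
- empty_tray: The empty one of two equal white plastic stack-nest trays, open on top, 206 (x, plus tab) x 184 (y) x 80 mm high, 0.15 to 0.31 kg. Origin: centre of its underside; z up, x along its length to the thumb-tab end. A hollow ridge along x splits it into two equal compartments. Four feet stand out low at the long sides (26 mm long, to y = +-69 mm) at x = +62 and -22 mm: not symmetric.
- loaded_tray: The other tray, same shape and axes, tab within 35 deg of the same heading; two capped tubes (28 x 115 mm) lie in it. It is loose: leave it. Flat ledges inside its long sides, 56 mm above its underside, have gaps at x = +62 and -22 mm. A tray put in half a turn round and centred rests its feet on them, underside 56 mm above this one's; play +-7 mm across, +-9 along. Same way round it nests.
- empty_ridge (a point): Middle of the top of the empty tray's ridge, on the tray's centre, 52 mm above its underside: grip here from above, fingers either side, closing along the tray's y. Ridge 20 mm wide on top, 22 mm 10 mm lower, 32 mm at the floor; beside it 30 mm is clear at the floor, 45 mm at the top. Rim 28 mm above this point. Loose tubes 115 mm tall stand between the trays: carry above them.
- empty_tab (a point): Middle of the top of the empty tray's thumb tab, a flat tongue 24 mm long and 70 mm wide that sticks out from the rim at one short end: 112 mm along x from the tray's centre, 80 mm above its underside.

How it is judged:
By the outcome, as a careful person would: the job done as asked, in the order asked, and still so for the second after the job is handed in, with the robot touching nothing.
It also fails if it takes over 48 s, if anything falls off the work surface, if the arm or the gripper's body presses on something with over 40 N, if the wrist force passes 120 N, or if a joint passes its speed limit or range.

## Working session

There is one attempt and no reset: what is moved stays moved. The work goes in short steps, each a Python script; the robot and the scene stay as the last script left them, time stands still between calls to the robot, and variables do not carry over. Pictures are saved under pics/ and viewed, on a budget of 10 in all, crops included, one or two more only if the job needs it, and the job is handed in when it is done.

```bash
mkdir -p pics; ls; cat > h.py <<'E'
import numpy as np, cv2
from cell import robot
from scipy.spatial.transform import Rotation as R
def save(n,f):
    im=robot.read_camera(n); cv2.imwrite('pics/'+f,im[:,:,::-1]); return im
def cam(n):
    c=robot.get_calibration(n)
    K=np.array(c['mtx'])
    if 'T_tool_cam' in c:
        T=np.eye(4);T[:3,:3]=R.from_quat(robot.get_tcp_rot()).as_matrix();T[:3,3]=robot.get_tcp_pos()
        return K,T@np.array(c['T_tool_cam'])
    T=np.eye(4);T[:3,3]=c['position'];a=np.array(c['attitude'])
    T[:3,:3]=a if a.shape==(3,3) else R.from_quat(a).as_matrix()
    return K,T
def rec(n,T,things):
    for t in things:
        for d in robot.recognise(t,n)[:3]:
            p=T[:3,:3]@np.array(d['point'])+T[:3,3]
            print(n,t,round(d['conf'],2),p.round(4))
def pix2w(K,T,uv,z):
    d=T[:3,:3]@np.linalg.solve(K,[uv[0],uv[1],1]); return T[:3,3]+d*(z-T[2,3])/d[2]
def proj(K,T,p):
    q=T[:3,:3].T@(np.array(p)-T[:3,3]); q=K@q; return q[:2]/q[2]
def down(yaw): # tool z down, tool x at heading yaw
    return (R.from_euler('z',yaw)*R.from_quat([1,0,0,0])).as_quat()
E
python3 - <<'E'
from h import *
print(robot.get_calibration('top'),robot.get_t(),robot.get_tcp_rot())
for n in ['top','scene']:
    K,T=cam(n); save(n,n+'0.png'); rec(n,T,['empty_tray','loaded_tray','empty_ridge','empty_tab'])
E
```

```text
pics
{'mtx': array([[439.3189002 ,   0.        , 278.97895303],
       [  0.        , 439.3189002 , 209.68925703],
       [  0.        ,   0.        ,   1.        ]]), 'position': array([0.42647826, 0.0200841 , 0.91201028]), 'attitude': array([-0.67826534,  0.72787131, -0.07374399,  0.06871175])} 0.0 [ 8.37859362e-01 -5.45885402e-01 -7.95594183e-04 -4.29423339e-04]
top empty_tray 0.65 [0.4919 0.2538 0.0534]
top empty_tray 0.61 [ 0.5669 -0.2114  0.0569]
top loaded_tray 0.91 [ 0.567  -0.2124  0.0563]
top empty_ridge 0.72 [0.4933 0.2547 0.0533]
top empty_tab 0.67 [0.4928 0.2554 0.0545]
scene empty_tray 0.57 [0.4786 0.2458 0.0497]
scene loaded_tray 0.98 [ 0.5563 -0.2081  0.0562]
scene empty_ridge 0.94 [0.4804 0.2469 0.0551]
scene empty_tab 0.96 [0.478  0.2485 0.0529]
```

View pics/top0.png

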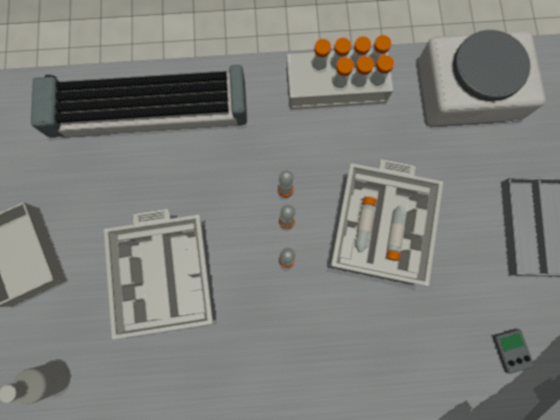

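The top view shows the empty tray at about (158,275) with its tab up at (152,217). The loaded tray is at (388,225) with its tab up at (397,168). Three standing tubes are at x≈287. I'll zoom in on the rims next.

```bash
python3 - <<'E'
import cv2,numpy as np
im=cv2.imread('pics/top0.png')
a=im[200:345,93:223];b=im[150:295,322:452]
cv2.imwrite('pics/crop0.png',cv2.resize(np.hstack([a,b]),None,fx=3,fy=3,interpolation=cv2.INTER_CUBIC))
E
```

```text
(no output)
```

View pics/crop0.png

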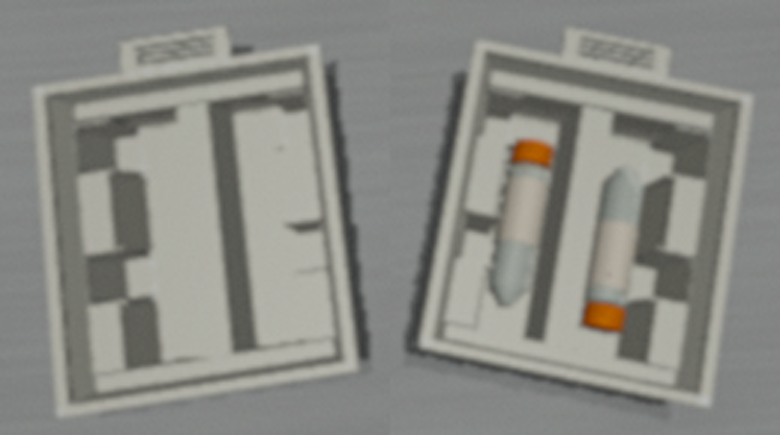

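The crop shows both rims clearly, with all eight outer corners visible. I'll fit poses to those corners at z = 0.08.

```bash
cat >> h.py <<'E'
def fit(W,M):
    W=np.array(W)[:,:2];M=np.array(M);w=W-W.mean(0);m=M-M.mean(0)
    yaw=np.arctan2((m[:,0]*w[:,1]-m[:,1]*w[:,0]).sum(),(m*w).sum())
    c=W.mean(0)-R.from_euler('z',yaw).as_matrix()[:2,:2]@M.mean(0)
    res=W-(c+M@R.from_euler('z',yaw).as_matrix()[:2,:2].T)
    return c,yaw,res
RECT=[[.103,.092],[.103,-.092],[-.103,-.092],[-.103,.092]]
E
python3 - <<'E'
from h import *
K,T=cam('top')
for nm,C,o in [('E',[(34,88),(320,45),(357,370),(60,415)],(93,200)),('L',[(477,40),(752,95),(710,405),(419,348)],(322-130,150))]:
    W=[pix2w(K,T,((u+.5)/3-.5+o[0],(v+.5)/3-.5+o[1]),.08) for u,v in C]
    c,y,r=fit(W,RECT); print(nm,c,np.degrees(y),(r*1000).round(1).tolist())
    for tw in (0,np.pi): 
        for s in (y+np.pi/2,y-np.pi/2):
            for z in (.08,.3):
                q=robot.solve_ik([*c,z],down(s)); print(np.degrees(s).round(),z,None if q is None else np.round(q,2))
        break
E
```

```text
E [0.48811848 0.24524594] 4.611987883279788 [[-1.0, -0.1], [-0.7, 0.2], [0.4, 1.1], [1.4, -1.1]]
95.0 0.08 [-0.07  0.98 -0.86  1.9   1.06  0.8   0.11]
95.0 0.3 [ 0.05  0.7  -1.09  1.7   0.67  1.16  0.43]
-85.0 0.08 [-0.68  0.85  0.22  1.94 -0.43  0.4  -1.62]
-85.0 0.3 [-0.42  0.51 -0.2   1.72  0.12  0.92 -2.17]
L [ 0.55673036 -0.19947214] -15.709377664513898 [[-0.4, -1.1], [-0.6, 0.8], [1.5, 0.0], [-0.4, 0.3]]
74.0 0.08 [ 0.6   0.93 -0.6   1.77  0.79  0.69  0.85]
74.0 0.3 [ 0.74  0.69 -0.87  1.57  0.57  1.15  1.04]
-106.0 0.08 [ 0.24  0.87  0.05  1.79 -0.08  0.48 -1.5 ]
-106.0 0.3 [ 0.25  0.57  0.03  1.6  -0.02  0.97 -1.56]
```

```bash
cat >> h.py <<'E'
cE,yE=np.array([.4881,.2452]),np.radians(4.6)
cL,yL=np.array([.5567,-.1995]),np.radians(-15.7)
E
python3 - <<'E'
from h import *
for nm,c,s in [('L',cL,yL-np.pi/2),('E',cE,yE+np.pi/2)]:
    robot.move_to([*c,.36],down(s)); robot.pause(.2)
    K,T=cam('wrist'); save('wrist','w%s.png'%nm)
    np.savez('w%s.npz'%nm,K=K,T=T)
    rec('wrist',T,['empty_tray','empty_ridge','empty_tab','loaded_tray'])
    y=yE if nm=='E' else yL
    rot=R.from_euler('z',y).as_matrix()[:2,:2]
    print([proj(K,T,[*(c+rot@np.array(m)),.08]).round(1).tolist() for m in RECT], robot.get_t(), T[:3,3])
a=cv2.imread('pics/wL.png');b=cv2.imread('pics/wE.png')
cv2.imwrite('pics/w0.png',cv2.resize(np.hstack([a,b]),(800,300)))
E
```

```text
wrist empty_tray 0.62 [0.546  0.2299 0.0426]
wrist empty_ridge 0.66 [0.5452 0.2286 0.0459]
wrist empty_tab 0.56 [0.548  0.2282 0.0463]
wrist loaded_tray 0.64 [ 0.566  -0.2067  0.0526]
[[213.3, 95.9], [348.8, 95.7], [340.2, 236.4], [222.3, 236.6]] 2.75 [ 0.627925   -0.21964357  0.50625034]
wrist empty_tray 0.82 [0.4834 0.2471 0.0528]
wrist empty_ridge 0.65 [0.4843 0.2421 0.0569]
wrist empty_tab 0.87 [0.4875 0.2476 0.0596]
wrist loaded_tray 0.88 [ 0.5644 -0.1697  0.0446]
wrist loaded_tray 0.37 [0.4893 0.2494 0.058 ]
[[340.1, 236.6], [222.2, 236.8], [213.2, 96.1], [348.6, 95.9]] 4.9417 [0.41376033 0.23988654 0.50629579]
```

View pics/w0.png

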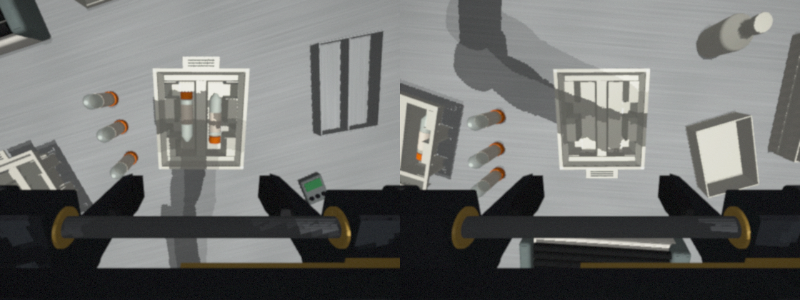

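Projecting my fitted corners into the wrist views lands on the seen rims within about 1 px: (153,69) and (243,168) for the loaded tray, (553,69) for the empty one. Both fits are confirmed, so I'll pick.

```bash
python3 - <<'E'
from h import *
s=down(yE+np.pi/2)
robot.move_gripper(.05)
robot.move_linear([*cE,.11],s,vel=.2)
print('guard',robot.move_linear([*cE,.026],vel=.06,guard=8),robot.get_tcp_pos(),robot.get_force())
robot.move_gripper(0.0)
print(robot.get_width(),robot.get_tcp_pos(),robot.get_force())
robot.move_linear([*cE,.05],vel=.05)
robot.move_linear([*cE,.25],vel=.15)
robot.pause(.2)
print(robot.get_width(),robot.get_force(),robot.get_ft_torque(),robot.get_t())
K,T=cam('wrist');save('wrist','w1.png')
E
```

```text
guard False [0.4883051  0.24535854 0.0263548 ] [ 0.18501802  0.56190144 -0.15629505]
0.025024675793990443 [0.48815088 0.24530294 0.02608068] [-0.03494629 -0.81395501 -0.35677876]
0.02468113395527177 [-0.06163868  0.19444731 -2.99559482] [ 0.05121616 -0.10671578  0.05402312] 11.4167
```

View pics/w1.png

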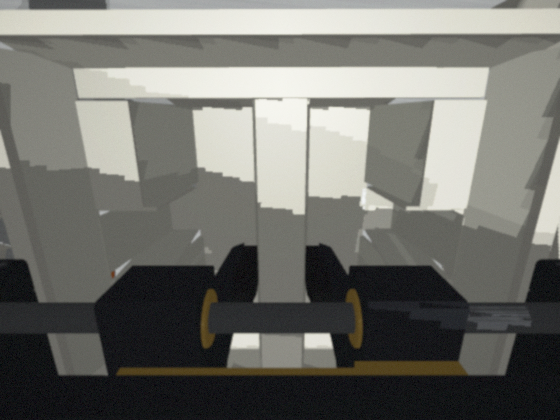

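The wrist view shows the ridge held midway between the fingers (column ~281). The tray looks symmetric, and the far rim is level in the image at rows 10–34. I'll check for pitch, then carry it across.

```bash
python3 - <<'E'
from h import *
K,T=cam('wrist');p=np.array(robot.get_tcp_pos())
rot=R.from_euler('z',yE).as_matrix()[:2,:2]
for pit in(-4,-2,0,2,4):
    a=np.radians(pit);x,z=-.103,.054
    x2,z2=x*np.cos(a)+z*np.sin(a),-x*np.sin(a)+z*np.cos(a)
    print(pit,proj(K,T,[*(p[:2]+rot@np.array([x2,.0])),p[2]+z2]).round(1))
so=down(yL-np.pi/2)
robot.move_linear([*((cE+cL)/2),.28],down((yE+np.pi/2+yL-np.pi/2+0)/2) ,vel=.15) if 0 else None
try: robot.move_linear([*cL,.27],so,vel=.13)
except robot.Unreachable as e:
    print('unreach',e)
robot.pause(.3)
print(robot.get_tcp_pos(),robot.get_width(),robot.get_force(),robot.get_t())
K,T=cam('wrist');a=save('wrist','w2.png');b=save('scene','s2.png');c=save('top','t2.png')
cv2.imwrite('pics/c2.png',cv2.resize(np.hstack([c,b])[:,:,::-1],(800,300)))
E
```

```text
-4 [277.6   5. ]
-2 [277.4   7.1]
0 [277.3  10. ]
2 [277.1  13.8]
4 [277.   18.4]
unreach the arm cannot follow that straight line within its joint ranges
[0.48808641 0.24519491 0.24996296] 0.024978871095823686 [ 1.08142442  0.66034571 -1.98766146] 11.7667
```

View pics/c2.png

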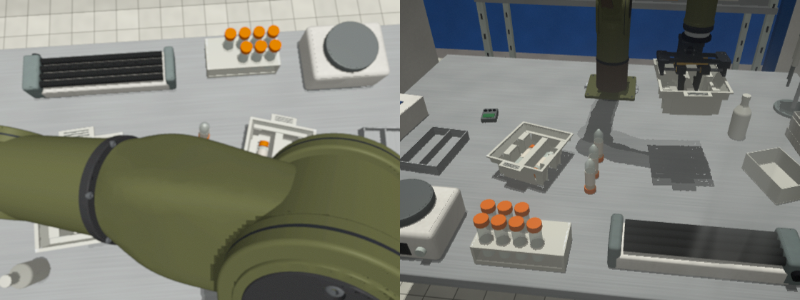

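Pitch is 0 (row 10 as predicted) and the tray hangs level. The straight line was refused because of joint ranges, so I'll look at the joint solutions.

```bash
python3 - <<'E'
from h import *
print(np.round(robot.get_joint_positions(),2))
for f in (.25,.5,.75,1):
  for d in (159.7,-200.3):
    q=robot.solve_ik([*(cE+f*(cL-cE)),.30],down(yE+np.pi/2+np.radians(d*f)))
    print(f,d,None if q is None else np.round(q,2))
E
```

```text
[ 0.07  0.8  -1.16  1.77  0.81  1.14  0.3 ]
0.25 159.7 [ 0.38  0.82 -1.4   1.76  0.84  1.32  1.13]
0.25 -200.3 [ 0.26  0.64 -1.03  1.77  0.62  1.09 -0.21]
0.5 159.7 [ 0.55  0.74 -1.25  1.76  0.75  1.21  2.13]
0.5 -200.3 [ 0.37  0.57 -0.82  1.77  0.49  1.01 -0.74]
0.75 159.7 [-0.41  0.65  0.88  1.75 -0.58  1.02 -1.86]
0.75 -200.3 [ 0.43  0.56 -0.58  1.71  0.36  0.98 -1.25]
1 159.7 [ 0.01  0.61  0.45  1.61 -0.3   0.99 -1.29]
1 -200.3 [ 0.01  0.61  0.45  1.61 -0.3   0.99 -1.29]
```

```bash
python3 - <<'E'
from h import *
robot.move_linear([*cE,.27],vel=.15)
for f in (.25,.5,.75,1):
    p,o=[*(cE+f*(cL-cE)),.28],down(yE+np.pi/2+np.radians(-200.3*f))
    try: robot.move_linear(p,o,vel=.1)
    except robot.Unreachable as e: print(f,'unreach',e); robot.move_to(p,o)
robot.pause(.3)
print(np.array(robot.get_tcp_pos())-[*cL,.28],robot.get_width(),robot.get_force(),robot.get_t(),np.round(robot.get_joint_positions(),2))
K,T=cam('wrist');a=save('wrist','w3.png');b=save('scene','s3.png');c=save('top','t3.png')
cv2.imwrite('pics/c3.png',cv2.resize(np.hstack([a,b])[:,:,::-1],(800,300)))
E
```

```text
[8.22173482e-06 2.62153987e-04 4.94049573e-05] 0.02486789693741076 [ 0.06169034 -0.6616798  -1.88198109] 17.6083 [ 0.42  0.6  -0.26  1.62  0.18  0.95 -1.75]
```

View pics/c3.png

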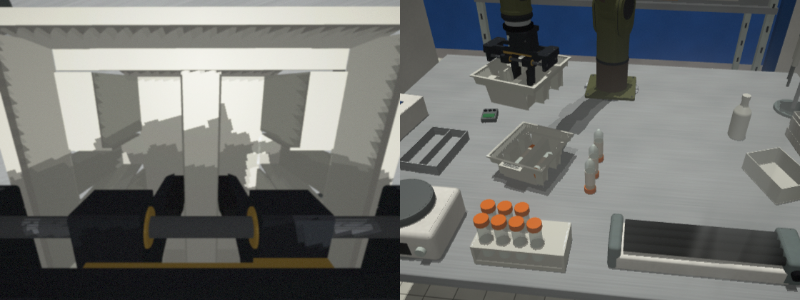

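The tray is still held level over the loaded one, tab now toward the robot, and the three standing tubes are undisturbed. Next is a guarded set-down; contact is expected at TCP z≈0.082.

```bash
python3 - <<'E'
from h import *
robot.move_linear([*cL,.12],vel=.12)
robot.move_linear([*cL,.095],vel=.05)
f0=robot.get_force()
g=robot.move_linear([*cL,.078],vel=.015,guard=4)
print(g,robot.get_tcp_pos(),np.round(f0,2),np.round(robot.get_force(),2),np.round(robot.get_ft_torque(),2),robot.get_width(),robot.get_t())
K,T=cam('wrist');a=save('wrist','w4.png');b=save('scene','s4.png')
b=cv2.resize(b[150:290,80:267],(560,420),interpolation=cv2.INTER_CUBIC)
cv2.imwrite('pics/c4.png',cv2.resize(np.hstack([a,b])[:,:,::-1],(800,300)))
E
```

```text
True [ 0.55663228 -0.19947746  0.08205971] [ 0.85  0.14 -3.24] [-0.41 -0.23  4.22] [0.07 0.09 0.  ] 0.024883593639926156 20.7167
```

View pics/c4.png

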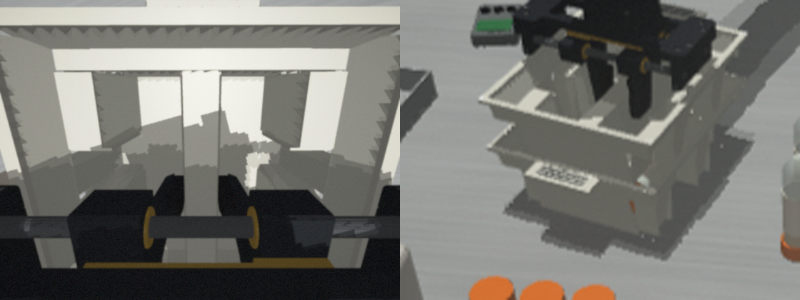

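Contact came at exactly z = 0.0821 with almost no moment, so the feet are on the ledges. I'll release and retreat.

```bash
python3 - <<'E'
from h import *
robot.move_gripper(.05)
robot.move_linear([*cL,.2],vel=.08)
robot.move_linear([*cL,.36],vel=.2)
robot.pause(.2)
print(robot.get_width(),robot.get_t(),robot.get_force())
K,T=cam('wrist');a=save('wrist','w5.png')
rot=R.from_euler('z',yL+np.pi).as_matrix()[:2,:2]
print('pred upper',[proj(K,T,[*(cL+rot@np.array(m)),.136]).round(1).tolist() for m in RECT])
rl=R.from_euler('z',yL).as_matrix()[:2,:2]
print('pred lower tab',[proj(K,T,[*(cL+rl@np.array(m)),.08]).round(1).tolist() for m in [(.124,.035),(.124,-.035)]])
b=save('scene','s5.png')
b=cv2.resize(b[150:290,80:267],(560,420),interpolation=cv2.INTER_CUBIC)
cv2.imwrite('pics/c5.png',cv2.resize(np.hstack([a,b])[:,:,::-1],(800,300)))
E
```

```text
0.04956077510666273 24.1417 [ 0.10189308 -0.13056754  0.00898269]
pred upper [[348.8, 251.4], [215.0, 251.4], [203.4, 90.9], [360.7, 90.9]]
pred lower tab [[255.6, 77.5], [308.2, 77.5]]
```

View pics/c5.png

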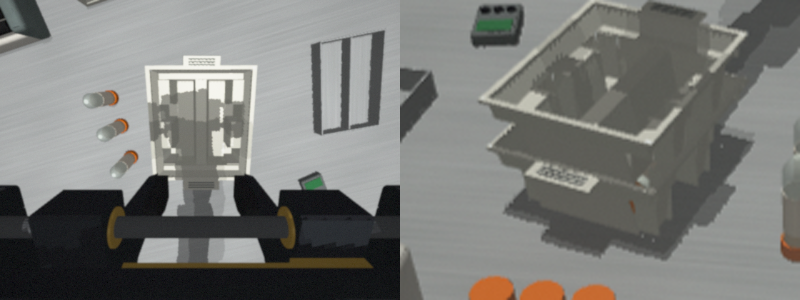

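The upper rim is seen at (146,66) and (249,179), against predicted (145,65) and (249,180) for a level seat at 56 mm. The loaded tray's tab has not moved. Handing in.

```bash
python3 -c "
from h import *
print(robot.sign_off(),robot.get_t())"
```

```text
the job is handed in; nothing more can be done
the job is handed in; nothing more can be done
```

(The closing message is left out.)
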